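# Pack up a level bridge for a glued offcut

## Robot

A 6-joint arm with a two-finger parallel gripper is mounted at the origin on a cart in front of the work surface, level with it; the furniture and walls round the work are solid. World frame = base frame: x ahead of the robot, y to its left, z up, the work surface at z = 0. Lengths are in m, angles in rad, forces in N, time in s.
With the tool pointing down it reaches from about 0.375 to 0.975 m from the base axis. Payload 3.8 kg.
Tool frame: the origin (TCP) lies on the centre line of the jaws, within the pads' length; the fingertips stand 17 mm ahead of it and the grasp point (between the pads) lies 2 mm behind it (bot.tip_extent is the distance from the TCP to the fingertips, in m); z points along the fingers, y is the line along which they close (so a half turn about z gives the same grasp; the last joint's range is limited). The gripper opens to 85 mm and grips with 20 to 120 N. Pads are 22 mm wide; open, the fingers measure 114 mm over their backs; the gripper's body (76 mm by 85 mm) begins 54 mm behind the grasp point. The pads swing forward as they close: fully open they stand 13 mm farther back than shut.
Start: joints at [-1.334, 0.264, 1.604, -0, 1.274, -0.037], TCP at [0.183, -0.65, 0.248] pointing down, gripper open.
Joint ranges: [-2.63, 2.63], [-0.94, 2.18], [0.31, 2.57], [-1.31, 4.45], [0, 2.66], [-2.55, 2.55]. Speed limits (rad/s): [2.57, 2.57, 3.14, 3.14, 3.14, 3.14].

## Interface

Orientations are given as a rotation vector (axis times angle).
In Python, from workcell import readout, read_camera, finish_job, bot gives the robot as it stands.
- The arm moves only by the tool jog_arm, never from a script. Its argument "deltas" is one flat list of numbers, 7 for each row, row after row: the shift along the tool's x, y, z in m, then the turn, a rotation vector about the tool's x, y, z in degrees, then the gripper command: -1 is shut, 1 is fully open, values between are in proportion. A call has 1 to 8 rows; each row is the pose to reach, as a shift and turn from the pose commanded when the call began, along the tool's axes at that moment; what a row does not reach only later rows make up. A row lasts 1/10 s, in which the tool goes at most 50 mm and 8.59 degrees, less where a joint would pass 70% of its speed; a pose out of reach is approached as far as the arm can. A call with a gripper value outside its range is refused whole. The fingers move at their own pace and stop on an object; "squeeze" is the grip in N (left out, the last holds). Time passes only in rows, so rows that repeat a pose let the fingers close. It gives the time, the measured TCP pose, the force, the opening and the grip force at its end, in the units of the state.
- readout.read_state(): the state, without advancing time (a new reading comes with each control period).
- read_camera(name): name is "scene" or "top" or "wrist"; returns a dict with "color" (384x512x3 uint8, blue, green, red), "fx", "fy", "cx", "cy" (pixels), "dist" ([k1, k2, p1, p2, k3] as OpenCV has them; the pictures are not rectified), "origin" and "attitude" of the camera in the world. Camera axes: x right, y down, z forward; pixel columns grow to the right and rows downward; lengths in m; the calibration is good to about 2 mm. A picture is of the moment at which its call begins. There is no depth.
- finish_job(): hands the job in; it is judged then, once.
The state is a dict: "time": time; "q": joint angles; "joint_vel": joint speeds; "joint_torque": joint torques, N m; "tool_pos": TCP position; "tcp_rot": TCP orientation; "wrist_force": force on the tool from outside, world axes, zero at the start; "torque": the same for the moment, N m; "width": opening from 0.0 (shut) to 1.0 (fully open); "grip_force": force on a finger pad.
Only numpy, scipy, OpenCV 4.12 (cv2) and the standard library are available. Lean on these libraries where they do the work, as an engineer would, in place of code of your own. Each camera call takes 0.05 s, during which the arm holds its last target. There are 200 camera calls.

## Task

Set up the bridge for a glue-up: two round steel feet, one low and one high, are fixed to the bench. Stand the two wooden blocks upright in the middle of the feet so that their tops come level (the tall block on the low foot, the short block on the high foot), lay the plywood plank flat across both blocks with equal overhang at the two ends, lay the small pine offcut on the middle of the plank along its length, and stand the steel weight on the middle of the offcut. Leave the glue bottle and the tape measure where they are.

Things in the scene. Friction and masses are not known exactly. Their poses are not given: they have to be found in the camera images.
- low_foot: low round steel disc fixed to the bench, 70 mm across, 10 mm high, flat top. Origin at the centre of its underside, on the bench top; z up. Its centre is about 170 mm from that of the high foot
- high_foot: higher round steel disc fixed to the bench, 70 mm across, 34 mm high, flat top. Origin at the centre of its underside, on the bench top; z up
- tall_block: loose pale wooden block, 40 x 40 mm square and 66 mm high, standing upright. Origin at the centre of its underside; z up, x and y square to its sides; 0.06 to 0.13 kg
- short_block: loose pale wooden block, 40 x 40 mm square and 42 mm high, standing upright. Origin at the centre of its underside; z up, x and y square to its sides; 0.06 to 0.13 kg
- plank: loose plywood plank lying flat, 240 mm long (its x axis), 50 mm wide (its y axis), 18 mm thick (z up). Origin at the centre of its underside; about 0.16 kg
- offcut_mid (a point): loose small pine offcut lying flat, 95 mm long, 28 mm wide, 19 mm thick; this point is the centre of its underside, with y along its length, x across its width, z up; about 0.11 kg
- weight: loose dark steel cylinder weight standing upright, 44 mm across, 44 mm high, with a shallow groove round it 30 mm above its foot. Origin at the centre of its underside; z up; 0.35 to 0.6 kg
- glue_bottle: bystander, leave alone: white glue bottle with a red nozzle, 57 mm across, 170 mm high, standing. Origin at the centre of its underside
- tape_measure: bystander, leave alone: tape measure standing on its base, 58 x 77 mm, 62 mm high. Origin at the centre of its underside

How it is judged:
At the end, for the whole second after the job is handed in: Tall block upright on low foot, short block on high foot, within 12 mm; plank level on both, its centre line within 15 mm of both feet, its middle within 100 mm of each; offcut flat on plank, within 15 mm of its middle and 0.2 rad; weight upright on offcut within 10 mm of its middle; all at rest (horizontal distance between tall_block and low_foot below 0.012 m and horizontal distance between short_block and high_foot below 0.012 m and height (world z) of tall_block between 0.007 and 0.013 m and height (world z) of short_block between 0.031 and 0.037 m and angle between each of tall_block, short_block, offcut_mid, weight's own z axis and vertical below 0.06 rad and horizontal distance between plank and low_foot below 0.1 m and horizontal distance between plank and high_foot below 0.1 m and y of low_foot in the frame of plank between -0.015 and 0.015 m and y of high_foot in the frame of plank between -0.015 and 0.015 m and height (world z) of plank between 0.072 and 0.08 m and angle between plank's own z axis and vertical below 0.05 rad and horizontal distance between offcut_mid and plank below 0.015 m and angle between the y axis of offcut_mid and the x axis of plank, either way round below 0.2 rad and height (world z) of offcut_mid between 0.09 and 0.098 m and horizontal distance between weight and offcut_mid below 0.01 m and height (world z) of weight between 0.109 and 0.117 m and linear speed of each of weight, plank below 0.02 m/s); the robot touches nothing.
It fails at once if the glue bottle was disturbed (distance of glue_bottle from where it was at the start of the episode above 0.025 m).
It fails at once if the tape measure was disturbed (distance of tape_measure from where it was at the start of the episode above 0.025 m).
It also fails if it takes over 106 s, if anything falls off the work surface, if the arm or the gripper's body presses on something with over 40 N, if the wrist force passes 120 N, or if a joint passes its speed limit or range.

## Working session

There is one attempt and no reset: what is moved stays moved. The work goes in short steps, Python scripts to look and compute and a tool call to move; the robot and the scene stay as the last step left them, time stands still between calls to the robot, and variables do not carry over. Pictures are saved under pics/ and viewed, at most 14 in all, crops included, and the job is handed in when it is done.

Besides the shell and the picture viewer there is one more tool, called after ">>>" in YAML: its name, and indented under it one key for each argument. jog_arm: Moves the arm, as the interface text tells. Its arguments: {"type":"object","properties":{"deltas":{"type":"array"},"squeeze":{"type":"number"}},"required":["deltas"]}

```bash
mkdir -p pics; cat > h.py <<'E'
import numpy as np, cv2, json
from scipy.spatial.transform import Rotation as R
from workcell import readout, read_camera, finish_job, bot
def rot(a):
    a=np.array(a,float)
    return a if a.shape==(3,3) else (R.from_rotvec(a).as_matrix() if a.size==3 else R.from_quat(a).as_matrix())
def snap(name,f):
    c=read_camera(name); cv2.imwrite(f'pics/{f}.png',c['color'])
    d={k:np.array(v).tolist() for k,v in c.items() if k!='color'}
    json.dump(d,open(f'pics/{f}.json','w')); return c
def load(f): return json.load(open(f'pics/{f}.json'))
def K(c): return np.array([[c['fx'],0,c['cx']],[0,c['fy'],c['cy']],[0,0,1.]])
def ray(c,px,z):
    p=cv2.undistortPoints(np.array(px,float).reshape(-1,1,2),K(c),np.array(c['dist'],float)).reshape(-1,2)
    d=np.c_[p,np.ones(len(p))]@rot(c['attitude']).T; o=np.array(c['origin'])
    return o+d*((z-o[2])/d[:,2])[:,None]
def proj(c,P):
    A=rot(c['attitude']); P=(np.array(P,float).reshape(-1,3)-np.array(c['origin']))@A
    return cv2.projectPoints(P,np.zeros(3),np.zeros(3),K(c),np.array(c['dist'],float))[0].reshape(-1,2)
def crop(f,g,x0,y0,w,h,s):
    i=cv2.imread(f'pics/{f}.png')[y0:y0+h,x0:x0+w]; cv2.imwrite(f'pics/{g}.png',cv2.resize(i,None,fx=s,fy=s,interpolation=cv2.INTER_CUBIC))
E
python3 - <<'E'
from h import *
s=readout.read_state(); print(s)
for n in ('top','scene'):
    c=snap(n,n+'0'); print(n,c['origin'],c['attitude'],c['fx'],c['dist'])
a=cv2.imread('pics/top0.png'); cv2.imwrite('pics/t0.png',cv2.resize(a,(800,600),interpolation=cv2.INTER_CUBIC))
E
```

```text
{'time': 0.0, 'q': array([-1.33388340e+00,  2.64745024e-01,  1.60540501e+00,  1.70829469e-05,
        1.27369214e+00, -3.68976884e-02]), 'joint_vel': array([ 5.46137407e-04, -1.38725592e-03, -5.35267686e-05, -7.17847884e-04,
        1.54590473e-04,  1.98893294e-03]), 'joint_torque': array([-1.98002577e-03, -5.15115595e+01, -3.67313719e+01, -4.21409950e-04,
        1.28474634e-02, -1.04832324e-05]), 'tool_pos': array([ 0.1823606 , -0.64916684,  0.24695072]), 'tcp_rot': array([-3.10997919e+00, -4.28444900e-01,  3.27036465e-04]), 'wrist_force': array([-0.24927884, -0.21898982, -0.48480649]), 'torque': array([ 0.02215673, -0.0083167 ,  0.05549806]), 'grip_force': 0.0, 'width': 1.0041919961741892}
top [0.510889   0.12602337 1.01466939] [-2.20503668  2.19069908 -0.11573708] 401.0282550025113 [-0.12262942  0.          0.          0.          0.        ]
scene [-0.10452154  0.81087131  0.76648542] [-0.94283827  2.34783042 -1.18620272] 421.36512314424425 [0.03243208 0.         0.         0.         0.        ]
```

View pics/t0.png

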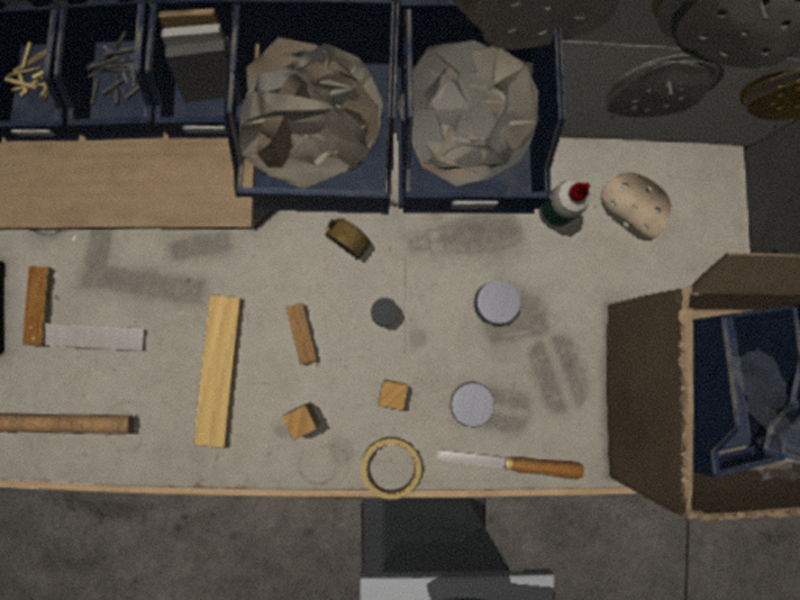

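View pics/scene0.png

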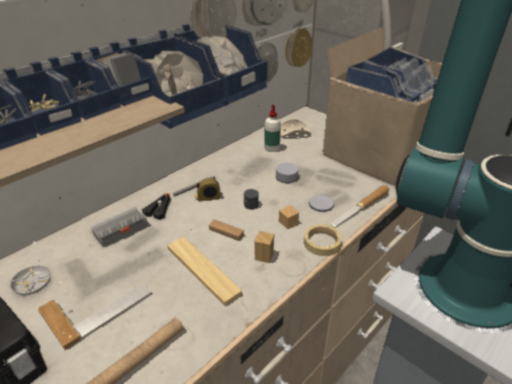

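The top view shows, in 800x600 px: feet at (498,302) high and (472,404) low, tall block (300,421), short block (393,395), plank (218,370), offcut (301,334), weight (386,313), tape (348,238) and glue (565,205). The scene view agrees. I'll enlarge for exact corners.

```bash
python3 - <<'E'
from h import *
crop('top0','c1',120,180,220,120,3.6)
i=cv2.imread('pics/c1.png')
for x in range(0,792,72): cv2.putText(i,str(120+x//3.6).split('.')[0],(x,10),0,.35,(0,0,255),1); cv2.line(i,(x,0),(x,431),(0,0,255) if 0 else (90,90,90),1)
for y in range(0,432,72): cv2.putText(i,str(180+int(y/3.6)),(0,y+10),0,.35,(0,0,255),1); cv2.line(i,(0,y),(791,y),(90,90,90),1)
cv2.imwrite('pics/c1.png',i)
E
```

```text
(no output)
```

View pics/c1.png

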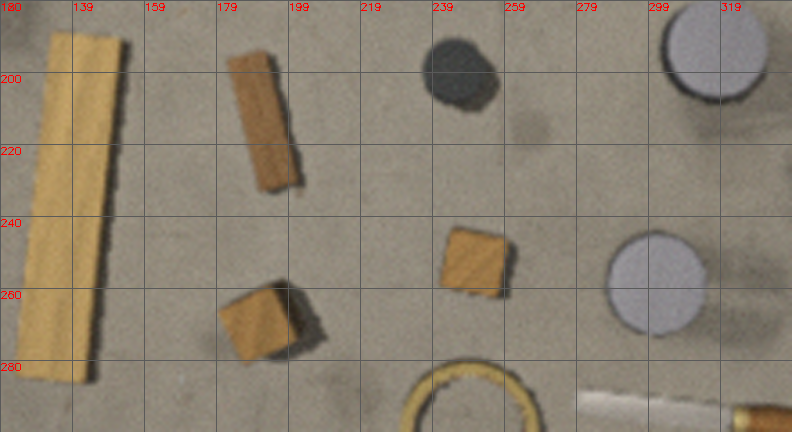

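The crop shows clear top-face corners; plank (51,32)-(121,40)-(86,382)-(15,374), blocks, and disc centres at (716,49) and (657,283). Now to world positions.

```bash
python3 - <<'E'
from h import *
c=load('top0'); s=load('scene0')
n=lambda p:(np.array(p,float)+.5)/3.6-.5+[120,180]
O={'plank':(.018,[(51,32),(121,40),(86,382),(15,374)]),'off':(.019,[(227,58),(267,49),(300,186),(261,191)]),
'tall':(.066,[(218,312),(274,285),(298,340),(246,364)]),'short':(.042,[(452,227),(510,240),(500,298),(441,286)])}
for k,(z,p) in O.items():
    P=ray(c,n(p),z)[:,:2]; e=np.roll(P,-1,0)-P; L=np.linalg.norm(e,axis=1)
    m=P.mean(0); print(k,m.round(4),'edges',L.round(4),'dir deg',np.degrees(np.arctan2(e[:,1],e[:,0])).round(1),'scene px',proj(s,[*m,z]).round(0))
for k,z,p in [('weight',.044,[(456,72),(421,72),(491,72)]),('high',.034,[(716,49),(665,49),(767,49)]),('low',.010,[(657,283),(608,283),(707,283)])]:
    P=ray(c,n(p),z); print(k,P[0].round(4),np.linalg.norm(P[1]-P[2]).round(4),'scene',proj(s,P[0]).round(0))
print(rot(readout.read_state()['tcp_rot']).round(3))
E
```

```text
plank [0.481  0.3883] edges [0.0496 0.2366 0.0498 0.2372] dir deg [-96.1 175.1  84.7  -4.9] scene px [[202. 265.]]
off [0.5412 0.2531] edges [0.0283 0.0972 0.027  0.0947] dir deg [ -76.8 -165.6   97.8   15.3] scene px [[226. 227.]]
tall [0.4064 0.2485] edges [0.0406 0.0391 0.0374 0.0385] dir deg [ -63.8 -155.8  115.2   29. ] scene px [[264. 236.]]
short [0.4464 0.1069] edges [0.0399 0.0393 0.0403 0.0401] dir deg [-102.4  170.5   78.7  -10.2] scene px [[289. 210.]]
weight [0.5743 0.121  0.044 ] 0.0471 scene [[252. 193.]]
high [ 0.5921 -0.0575  0.034 ] 0.0709 scene [[287. 168.]]
low [ 0.4304 -0.0199  0.01  ] 0.0694 scene [[321. 201.]]
[[ 0.963  0.27  -0.   ]
 [ 0.27  -0.963  0.002]
 [ 0.    -0.002 -1.   ]]
```

```bash
python3 - <<'E'
from h import *
c=load('top0'); s=load('scene0')
u=512/800
print('box foot',ray(c,[[608*u,480*u],[608*u,305*u]],0).round(3))
for z in (.2,.25,.3,.35): 
    P=ray(c,[[690*u,515*u],[690*u,292*u]],z);print(z,P.round(3)[:,:2], proj(s,P).round(0))
print('glue',ray(c,[[580*u,190*u]],.17).round(3),'tape',ray(c,[[348*u,238*u]],.06).round(3))
# moves in tool frame to above tall block
st=readout.read_state(); A=rot(st['tcp_rot']); p=st['tool_pos']
t=np.array([.4064,.2485,.30]); print('above tall',(A.T@(t-p)).round(4))
E
```

```text
box foot [[ 0.302 -0.248  0.   ]
 [ 0.591 -0.25   0.   ]]
0.2 [[ 0.292 -0.291]
 [ 0.594 -0.293]] [[425. 126.]
 [336.  96.]]
0.25 [[ 0.306 -0.265]
 [ 0.589 -0.268]] [[420. 111.]
 [334.  84.]]
0.3 [[ 0.319 -0.24 ]
 [ 0.584 -0.242]] [[415.  95.]
 [332.  71.]]
0.35 [[ 0.333 -0.214]
 [ 0.579 -0.216]] [[409.  79.]
 [331.  57.]]
glue [[ 0.74  -0.151  0.17 ]] tape [[0.687 0.179 0.06 ]]
above tall [ 0.4585 -0.8038 -0.0513]
```

Box edge is y≈-0.25, top about 0.30 m, so I lift before swinging over.

>>> jog_arm:
  deltas: [0,0,-0.05,0,0,0,1,0,0,-0.1,0,0,0,1,0,0,-0.15,0,0,0,1,0,0,-0.19,0,0,0,1,0.031,-0.038,-0.19,0,0,0,1,0.063,-0.076,-0.19,0,0,0,1,0.095,-0.114,-0.19,0,0,0,1,0.126,-0.152,-0.19,0,0,0,1]
  squeeze: 40

```text
time: 0.9
tool_pos: [0.2631, -0.4676, 0.4376]
tcp_rot: [-3.111, -0.428, -0.0]
wrist_force: [0.3, -0.0, 0.3]
width: 0.999
grip_force: 0.0
```

>>> jog_arm:
  deltas: [0.032,-0.038,0,0,0,0,1,0.063,-0.076,0,0,0,0,1,0.095,-0.114,0,0,0,0,1,0.126,-0.152,0,0,0,0,1,0.158,-0.19,0,0,0,0,1,0.189,-0.227,0,0,0,0,1,0.221,-0.265,0,0,0,0,1,0.252,-0.303,0,0,0,0,1]

```text
time: 1.7
tool_pos: [0.4235, -0.1076, 0.438]
tcp_rot: [3.112, 0.428, 0.0]
wrist_force: [0.8, -0.0, -0.3]
width: 1.002
grip_force: 0.0
```

```bash
cat >> h.py <<'E'
def yaw(A): return np.degrees(np.arctan2(A[1,0],A[0,0]))
def to(x,y,z,psi):
    """tool-frame shift+turn from the current pose to a straight-down pose with heading psi (deg)"""
    st=readout.read_state(); A=rot(st['tcp_rot']); p=np.array(st['tool_pos'])
    q=R.from_euler('z',psi,degrees=True).as_matrix()@np.diag([1.,-1,-1])
    d=A.T@(np.array([x,y,z])-p); r=np.degrees(R.from_matrix(A.T@q).as_rotvec())
    print('t',round(float(st['time']),1),'tcp',p.round(4),'yaw',yaw(A).round(1),'q',np.round(st['q'],2),'| shift',d.round(4),'turn',r.round(1)); return d,r
E
python3 -c "
from h import *
to(.4064,.2485,.25,26)"
```

```text
t 1.7 tcp [ 0.4235 -0.1076  0.438 ] yaw 15.7 q [-0.31 -0.26  1.79 -0.    1.61  0.99] | shift [ 0.0797 -0.3475  0.188 ] turn [  0.   -0.  -10.3]
```

>>> jog_arm:
  deltas: [0.01,-0.0434,0.01,0,0,-2,1,0.02,-0.0868,0.03,0,0,-4,1,0.03,-0.13,0.05,0,0,-6,1,0.04,-0.174,0.07,0,0,-8,1,0.05,-0.217,0.09,0,0,-10,1,0.06,-0.26,0.11,0,0,-10.3,1,0.07,-0.304,0.13,0,0,-10.3,1,0.0797,-0.3475,0.15,0,0,-10.3,1]

```text
time: 2.5
tool_pos: [0.4054, 0.2483, 0.2873]
tcp_rot: [3.061, 0.707, 0.0]
wrist_force: [1.0, -1.1, 0.6]
width: 0.998
grip_force: 0.0
```

>>> jog_arm:
  deltas: [0,0,0.03,0,0,0,1,0,0,0.038,0,0,0,1,0,0,0.038,0,0,0,1]

```text
time: 2.8
tool_pos: [0.4048, 0.2457, 0.2483]
tcp_rot: [3.06, 0.706, -0.007]
wrist_force: [-0.1, -0.7, 0.3]
width: 0.998
grip_force: 0.0
```

```bash
python3 - <<'E'
from h import *
c=snap('wrist','w1'); print(c['origin'],c['attitude'],c['fx'])
to(.4064,.2485,.25,26)
print(proj(c,[[.4064,.2485,.066],[.5412,.2531,.019],[.4464,.1069,.042]]))
E
```

```text
[0.47747388 0.28118455 0.37275482] [ 2.4231142  -1.51555556 -0.24475394] 281.35790259814706
t 2.9 tcp [0.4059 0.2458 0.25  ] yaw 25.9 q [ 0.49 -0.12  2.01 -0.    1.25  1.61] | shift [ 0.0016 -0.0022  0.    ] turn [ 0.   0.1 -0.1]
[[255.77791683 174.92018827]
 [303.0942558   62.00095538]
 [372.21900659 190.61625366]]
```

View pics/w1.png

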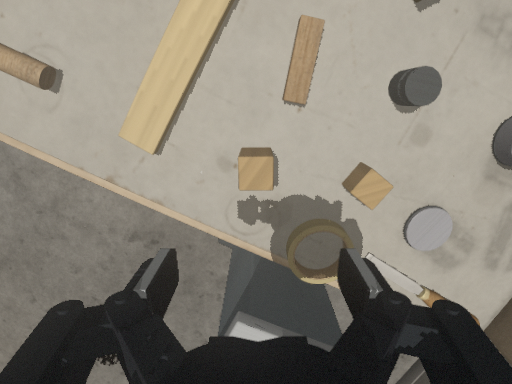

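The tall block's top is centred near (256,173.5), 1.4 px from prediction; descend.

>>> jog_arm:
  deltas: [0.002,-0.002,0.04,0,0,0,1,0.002,-0.002,0.08,0,0,0,1,0.002,-0.002,0.12,0,0,0,1,0.002,-0.002,0.16,0,0,0,1,0.002,-0.002,0.19,0,0,0,1,0.002,-0.002,0.204,0,0,0,1,0.002,-0.002,0.204,0,0,0,0.2,0.002,-0.002,0.204,0,0,0,-1]

```text
time: 3.65
tool_pos: [0.4089, 0.2492, 0.0479]
tcp_rot: [-3.061, -0.704, -0.004]
wrist_force: [-0.5, -0.9, 0.3]
width: 0.69
grip_force: 0.0
```

>>> jog_arm:
  deltas: [0,0,0,0,0,0,-1,0,0,0,0,0,0,-1,0,0,0,0,0,0,-1,0,0,0,0,0,0,-1,0,0,0,0,0,0,-1]

```text
time: 4.15
tool_pos: [0.4092, 0.25, 0.0486]
tcp_rot: [-3.06, -0.707, -0.007]
wrist_force: [0.8, -1.6, 6.8]
width: 0.463
grip_force: 41.3
```

```bash
python3 -c "
from h import *
print(readout.read_state()['width'],readout.read_state()['grip_force'])
to(.4304,-.0199,.18,-13)"
```

```text
0.4628423418941838 41.32670760154724
t 4.2 tcp [0.4092 0.25   0.0486] yaw 26.0 q [ 0.5   0.11  2.19 -0.    0.83  1.61] | shift [-0.0987  0.2519 -0.1318] turn [-0.1 -0.3 39. ]
```

>>> jog_arm:
  deltas: [0,0,-0.03,0,0,0,-1,0,0,-0.08,0,0,0,-1,-0.01,0.03,-0.13,0,0,7,-1,-0.03,0.075,-0.13,0,0,14,-1,-0.05,0.12,-0.13,0,0,21,-1,-0.065,0.165,-0.13,0,0,28,-1,-0.082,0.21,-0.13,0,0,35,-1,-0.099,0.252,-0.13,0,0,39,-1]

```text
time: 4.95
tool_pos: [0.4284, -0.0227, 0.1771]
tcp_rot: [3.121, -0.362, 0.003]
wrist_force: [1.2, 0.5, 0.1]
width: 0.46
grip_force: 40.9
```

>>> jog_arm:
  deltas: [0,0,0,0,0,0,-1,0,0,0,0,0,0,-1,0,0,0,0,0,0,-1]

```text
time: 5.25
tool_pos: [0.4283, -0.02, 0.1763]
tcp_rot: [-3.121, 0.355, 0.0]
wrist_force: [0.3, -0.2, -0.7]
width: 0.463
grip_force: 41.2
```

```bash
python3 - <<'E'
from h import *
c=snap('wrist','w2'); 
to(.4304,-.0199,.0595,-13)
print(proj(c,[[.4304,-.0199,.01],[.5921,-.0575,.034],[.4464,.1069,.042],[.5743,.121,.044]]).round(1))
E
```

```text
t 5.3 tcp [ 0.4283 -0.0196  0.1763] yaw -12.9 q [-0.1  -0.16  2.18  0.    1.11  1.69] | shift [ 2.100e-03 -1.000e-04  1.168e-01] turn [-0.   0.   0.1]
[[257.3 179.9]
 [257.5  -5.2]
 [128.7 201.1]
 [ 63.   70.5]]
```

View pics/w2.png

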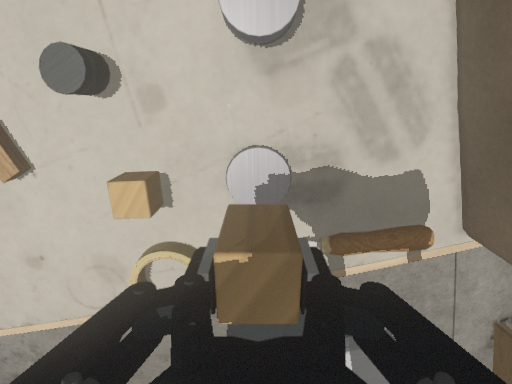

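Low foot is centred at (258,179), within 1 px of prediction. The held block's bottom front edge is at row 205, columns 229–289 (bottom) — check its offset in the hand.

```bash
python3 - <<'E'
from h import *
c=load('w2'); st=readout.read_state();A=rot(st['tcp_rot']);p=st['tool_pos']
for o in (-.004,-.002,0,.002):
    print(o,proj(c,[p+A@[.02+o,s,.0486] for s in (.02,-.02)]).round(1).tolist(), proj(c,[p+A@[.02+o,s,-.0174] for s in (.02,-.02)]).round(1).tolist(),proj(c,[p+A@[-.02+o,s,-.0174] for s in (.02,-.02)]).round(1).tolist())
E
```

```text
-0.004 [[287.5, 206.0], [226.7, 206.1]] [[302.7, 258.6], [211.0, 258.7]] [[298.2, 330.3], [215.9, 330.4]]
-0.002 [[287.6, 203.1], [226.6, 203.2]] [[302.9, 254.5], [210.7, 254.7]] [[298.4, 327.1], [215.7, 327.2]]
0 [[287.7, 200.2], [226.5, 200.3]] [[303.1, 250.5], [210.5, 250.6]] [[298.6, 323.8], [215.4, 323.9]]
0.002 [[287.8, 197.3], [226.4, 197.4]] [[303.4, 246.3], [210.2, 246.5]] [[298.8, 320.5], [215.2, 320.6]]
```

>>> jog_arm:
  deltas: [0.004,0,0.03,0,0,0,-1,0.004,0,0.06,0,0,0,-1,0.004,0,0.09,0,0,0,-1,0.004,0,0.105,0,0,0,-1,0.004,0,0.112,0,0,0,-1,0.004,0,0.116,0,0,0,-1,0.004,0,0.116,0,0,0,-1]

```text
time: 6.0
tool_pos: [0.4328, -0.0209, 0.0605]
tcp_rot: [-3.122, 0.353, -0.0]
wrist_force: [0.1, 0.1, -1.1]
width: 0.459
grip_force: 41.2
```

```bash
python3 -c "
from h import *
to(.4324,-.0202,.0585,-13)"
```

```text
t 6.0 tcp [ 0.4328 -0.0209  0.0605] yaw -12.9 q [-0.11  0.01  2.27  0.    0.85  1.69] | shift [-0.0005 -0.0006  0.002 ] turn [-0.  -0.   0.1]
```

>>> jog_arm:
  deltas: [0,0,0.001,0,0,0,-1,0,0,0.002,0,0,0,-1,0,0,0.003,0,0,0,-1,0,0,0.003,0,0,0,-1]

```text
time: 6.4
tool_pos: [0.4333, -0.0217, 0.0586]
tcp_rot: [-3.121, 0.357, -0.003]
wrist_force: [-1.4, 1.2, 5.6]
width: 0.463
grip_force: 41.9
```

>>> jog_arm:
  deltas: [0,0,0,0,0,0,0.2,0,0,0,0,0,0,1,0,0,0,0,0,0,1,0,0,0,0,0,0,1,0,0,-0.03,0,0,0,1,0,0,-0.07,0,0,0,1,0,0,-0.12,0,0,0,1,0,0,-0.12,0,0,0,1]

```text
time: 7.2
tool_pos: [0.4377, -0.0222, 0.1846]
tcp_rot: [-3.121, 0.356, -0.022]
wrist_force: [0.6, -0.1, 0.3]
width: 0.999
grip_force: 0.0
```

```bash
python3 -c "
from h import *
to(.4464,.1069,.15,-11)
c=snap('wrist','w3')
for o in ((0,0),): print(proj(c,[[.4304,-.0199,.01],[.4304,-.0199,.076],[.4464,.1069,.042]]).round(1).tolist())
crop('w3','w3c',60,100,260,200,2)"
```

```text
t 7.2 tcp [ 0.4377 -0.0222  0.1846] yaw -13.0 q [-0.11 -0.15  2.17 -0.    1.12  1.69] | shift [-0.021  -0.1277  0.0346] turn [-0.1 -0.8 -2. ]
[[257.4, 188.4], [257.3, 209.0], [133.8, 209.2]]
```

View pics/w3c.png

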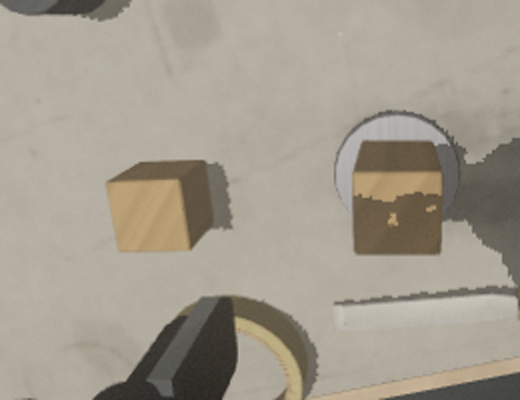

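Tall block stands on the low foot, about 2 mm off centre; short block at native (134.7,207.9), within 1 mm of prediction.

>>> jog_arm:
  deltas: [-0.003,-0.03,0,0,0,-1,1,-0.01,-0.08,0,0,0,-2,1,-0.021,-0.1277,0,0,0,-2,1,-0.021,-0.1277,0.035,0,0,-2,1,-0.021,-0.1277,0.08,0,0,-2,1,-0.021,-0.1277,0.11,0,0,-2,1,-0.021,-0.1277,0.11,0,0,-2,1]

```text
time: 7.95
tool_pos: [0.4347, 0.1067, 0.0615]
tcp_rot: [3.124, -0.3, -0.019]
wrist_force: [-0.4, 0.1, -0.9]
width: 1.002
grip_force: 0.0
```

```bash
python3 -c "
from h import *
to(.447,.1067,.027,-11)"
```

```text
t 8.0 tcp [0.4347 0.1067 0.0615] yaw -11.0 q [0.19 0.05 2.24 0.   0.87 1.95] | shift [ 0.0125 -0.0025  0.0343] turn [0.3 0.7 0. ]
```

>>> jog_arm:
  deltas: [0.006,-0.001,0,0,0,0,1,0.012,-0.0025,0,0,0,0,1,0.012,-0.0025,0.015,0,0,0,1,0.012,-0.0025,0.03,0,0,0,1,0.012,-0.0025,0.034,0,0,0,1,0.012,-0.0025,0.034,0,0,0,1,0.012,-0.0025,0.034,0,0,0,1]

```text
time: 8.65
tool_pos: [0.4544, 0.1078, 0.0346]
tcp_rot: [-3.126, 0.302, -0.004]
wrist_force: [0.5, 0.1, 0.9]
width: 1.003
grip_force: 0.0
```

```bash
python3 -c "
from h import *
to(.447,.1067,.027,-11)"
```

```text
t 8.7 tcp [0.4544 0.1078 0.0346] yaw -11.0 q [0.18 0.12 2.22 0.   0.8  1.94] | shift [-0.007   0.0025  0.0076] turn [-0.1 -0.1 -0. ]
```

>>> jog_arm:
  deltas: [-0.007,0.002,0.004,0,0,0,1,-0.007,0.002,0.0075,0,0,0,1,-0.007,0.002,0.0075,0,0,0,1,-0.007,0.002,0.0075,0,0,0,0,-0.007,0.002,0.0075,0,0,0,-1,-0.007,0.002,0.0075,0,0,0,-1,-0.007,0.002,0.0075,0,0,0,-1,-0.007,0.002,0.0075,0,0,0,-1]

```text
time: 9.45
tool_pos: [0.4461, 0.1071, 0.026]
tcp_rot: [-3.127, 0.301, -0.001]
wrist_force: [-0.2, -0.2, 2.4]
width: 0.46
grip_force: 41.3
```

>>> jog_arm:
  deltas: [0,0,0,0,0,0,-1,0,0,0,0,0,0,-1,0,0,0,0,0,0,-1]

```text
time: 9.75
tool_pos: [0.4462, 0.1072, 0.0261]
tcp_rot: [-3.127, 0.301, -0.001]
wrist_force: [0.6, 0.4, 1.8]
width: 0.465
grip_force: 41.3
```

```bash
python3 -c "
from h import *
to(.5921,-.0575,.17,-13)"
```

```text
t 9.8 tcp [0.4462 0.1072 0.0261] yaw -11.0 q [0.18 0.12 2.24 0.   0.78 1.94] | shift [ 0.1748  0.1337 -0.1439] turn [-0. -0.  2.]
```

>>> jog_arm:
  deltas: [0,0,-0.04,0,0,0,-1,0,0,-0.09,0,0,0,-1,0.02,0.015,-0.12,0,0,1,-1,0.055,0.042,-0.12,0,0,2,-1,0.09,0.07,-0.12,0,0,2,-1,0.125,0.097,-0.12,0,0,2,-1,0.155,0.12,-0.12,0,0,2,-1,0.174,0.1335,-0.12,0,0,2,-1]

```text
time: 10.55
tool_pos: [0.592, -0.0595, 0.145]
tcp_rot: [3.121, -0.358, -0.001]
wrist_force: [0.1, 0.9, -0.3]
width: 0.464
grip_force: 41.1
```

>>> jog_arm:
  deltas: [0,0,0,0,0,0,-1,0,0,0,0,0,0,-1,0,0,0,0,0,0,-1]

```text
time: 10.85
tool_pos: [0.5896, -0.0564, 0.1448]
tcp_rot: [-3.121, 0.355, 0.004]
wrist_force: [0.1, 0.3, -1.5]
width: 0.46
grip_force: 41.1
```

```bash
python3 -c "
from h import *
to(.5915,-.0575,.0605,-13)"
```

```text
t 10.8 tcp [ 0.5896 -0.0564  0.1448] yaw -13.0 q [-0.14  0.2   1.89  0.    1.06  1.66] | shift [0.0023 0.0006 0.0843] turn [-0.   0.1  0. ]
```

>>> jog_arm:
  deltas: [0.001,0,0.03,0,0,0,-1,0.001,0,0.06,0,0,0,-1,0.001,0,0.075,0,0,0,-1,0.001,0,0.081,0,0,0,-1,0.001,0,0.0835,0,0,0,-1,0.001,0,0.085,0,0,0,-1,0.001,0,0.085,0,0,0,-1]

```text
time: 11.55
tool_pos: [0.5929, -0.0575, 0.062]
tcp_rot: [3.121, -0.356, 0.003]
wrist_force: [0.0, -0.6, -1.1]
width: 0.462
grip_force: 41.1
```

```bash
python3 -c "
from h import *
to(.5915,-.0575,.0605,-13)"
```

```text
t 11.6 tcp [ 0.5929 -0.0575  0.062 ] yaw -13.0 q [-0.14  0.29  1.94 -0.    0.91  1.66] | shift [-0.0014  0.0003  0.0015] turn [-0.  -0.1 -0. ]
```

>>> jog_arm:
  deltas: [-0.001,0,0.001,0,0,0,-1,-0.001,0,0.002,0,0,0,-1,-0.001,0,0.003,0,0,0,-1,-0.001,0,0.003,0,0,0,-1]

```text
time: 11.95
tool_pos: [0.5918, -0.0574, 0.06]
tcp_rot: [-3.121, 0.356, -0.002]
wrist_force: [-3.7, 1.1, 8.9]
width: 0.46
grip_force: 42.3
```

>>> jog_arm:
  deltas: [0,0,0,0,0,0,0.2,0,0,0,0,0,0,1,0,0,0,0,0,0,1,0,0,0,0,0,0,1,0,0,-0.03,0,0,0,1,0,0,-0.08,0,0,0,1,-0.03,0,-0.13,0,0,0,1,-0.06,0,-0.15,0,0,0,1]

```text
time: 12.75
tool_pos: [0.5348, -0.0441, 0.2117]
tcp_rot: [3.121, -0.357, 0.009]
wrist_force: [0.8, -0.5, 0.9]
width: 1.0
grip_force: 0.0
```

>>> jog_arm:
  deltas: [-0.03,0,-0.01,0,0,0,1,-0.03,0,-0.01,0,0,0,1,-0.03,0,-0.01,0,0,0,1]

```text
time: 13.05
tool_pos: [0.5033, -0.0369, 0.2181]
tcp_rot: [3.121, -0.356, 0.003]
wrist_force: [0.1, 0.5, -0.4]
width: 1.001
grip_force: 0.0
```

```bash
python3 -c "
from h import *
to(.481,.3883,.2,-5)
c=snap('wrist','w4')
print(proj(c,[[.4304,-.0199,.076],[.5921,-.0575,.076],[.5921,-.0575,.034]]).round(1).tolist())"
```

```text
t 13.1 tcp [ 0.5033 -0.0369  0.2181] yaw -13.0 q [-0.12 -0.04  2.   -0.    1.18  1.68] | shift [-0.1175 -0.4093  0.018 ] turn [ 0.  -0.1 -8. ]
[[257.6, 255.2], [257.8, 91.3], [257.8, 93.0]]
```

View pics/w4.png

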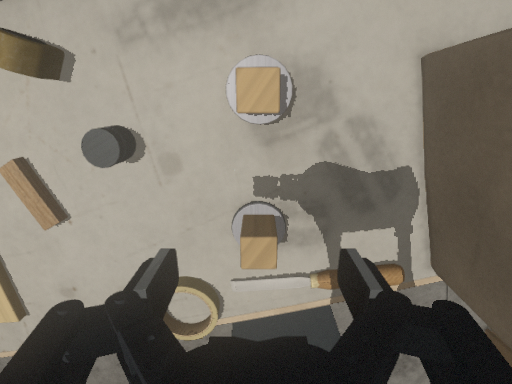

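Short block is well centred on the high foot. Now the plank.

>>> jog_arm:
  deltas: [-0.013,-0.045,0,0,0,-1,1,-0.026,-0.09,0,0,0,-2,1,-0.039,-0.135,0,0,0,-3,1,-0.052,-0.18,0,0,0,-4,1,-0.065,-0.225,0,0,0,-5,1,-0.078,-0.272,0,0,0,-6,1,-0.091,-0.318,0,0,0,-7,1,-0.105,-0.364,0.01,0,0,-8,1]

```text
time: 13.9
tool_pos: [0.4842, 0.3441, 0.2076]
tcp_rot: [-3.138, 0.136, -0.002]
wrist_force: [1.0, -0.1, 0.4]
width: 0.999
grip_force: 0.0
```

>>> jog_arm:
  deltas: [-0.012,-0.045,0.02,0,0,0,1,-0.012,-0.045,0.06,0,0,0,1,-0.012,-0.045,0.08,0,0,0,1,-0.012,-0.045,0.08,0,0,0,1,-0.012,-0.045,0.08,0,0,0,1]

```text
time: 14.4
tool_pos: [0.4751, 0.3871, 0.1264]
tcp_rot: [3.137, -0.138, -0.003]
wrist_force: [0.2, -0.3, 0.2]
width: 0.999
grip_force: 0.0
```

```bash
python3 -c "
from h import *
to(.481,.3883,.021,-5)
c=snap('wrist','w5')
a=np.radians(-5);u=np.array([np.cos(a),np.sin(a)]);v=np.array([-u[1],u[0]])
print(proj(c,[[*(np.array([.481,.3883])+.12*sx*u+.025*sy*v),.018] for sx,sy in ((1,1),(1,-1),(-1,-1),(-1,1))]).round(1).tolist())"
```

```text
t 14.4 tcp [0.4751 0.3871 0.1264] yaw -5.0 q [ 0.64  0.25  1.86 -0.    1.04  2.3 ] | shift [ 0.006  -0.0018  0.1054] turn [ 0.1  0.1 -0. ]
[[221.7, 40.7], [288.3, 40.6], [280.6, 305.6], [231.3, 305.7]]
```

View pics/w5.png

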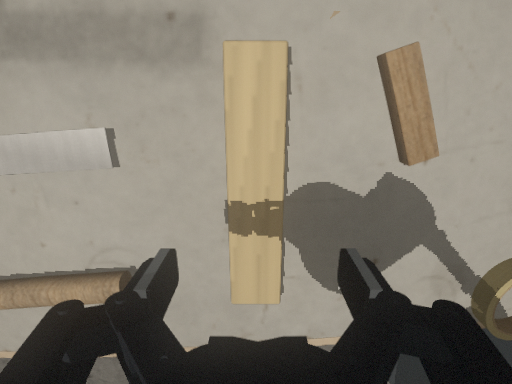

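Plank corners (224,40),(288,41),(280,304),(232,304) match the prediction to 1–2 px; jaws straddle it clear of the neighbours.

>>> jog_arm:
  deltas: [0.006,-0.001,0.03,0,0,0,1,0.006,-0.001,0.06,0,0,0,1,0.006,-0.001,0.09,0,0,0,1,0.006,-0.001,0.1,0,0,0,1,0.006,-0.001,0.104,0,0,0,1,0.006,-0.001,0.104,0,0,0,1,0.006,-0.001,0.104,0,0,0,1]

```text
time: 15.15
tool_pos: [0.4826, 0.3887, 0.0259]
tcp_rot: [-3.136, 0.138, -0.004]
wrist_force: [0.1, 0.5, -0.1]
width: 1.002
grip_force: 0.0
```

```bash
python3 -c "
from h import *
to(.481,.3883,.021,-5); print(readout.read_state()['wrist_force'])"
```

```text
t 15.2 tcp [0.4826 0.3887 0.0259] yaw -5.0 q [0.64 0.38 1.9  0.   0.86 2.3 ] | shift [-0.0015  0.0005  0.0049] turn [-0.1 -0.2 -0. ]
[ 0.06861255  0.54529135 -0.07339763]
```

>>> jog_arm:
  deltas: [-0.001,0.0005,0.003,0,0,0,1,-0.001,0.0005,0.004,0,0,0,0.5,-0.001,0.0005,0.004,0,0,0,-1,-0.001,0.0005,0.004,0,0,0,-1,-0.001,0.0005,0.004,0,0,0,-1,-0.001,0.0005,0.004,0,0,0,-1,-0.001,0.0005,0.004,0,0,0,-1,-0.001,0.0005,0.004,0,0,0,-1]
  squeeze: 60

```text
time: 15.95
tool_pos: [0.4805, 0.3877, 0.0205]
tcp_rot: [-3.138, 0.137, -0.001]
wrist_force: [0.6, -0.6, 5.3]
width: 0.566
grip_force: 64.4
```

```bash
python3 -c "
from h import *
to(.514,-.039,.2,-13)"
```

```text
t 15.9 tcp [0.4805 0.3877 0.0205] yaw -5.0 q [0.64 0.39 1.91 0.   0.85 2.3 ] | shift [ 0.0708  0.422  -0.1798] turn [-0.1 -0.   8. ]
```

>>> jog_arm:
  deltas: [0,0,-0.02,0,0,0,-1,0,0,-0.06,0,0,0,-1,0,0,-0.1,0,0,0,-1,0.002,0.015,-0.14,0,0,0,-1,0.008,0.05,-0.155,0,0,1,-1,0.015,0.09,-0.155,0,0,2,-1,0.022,0.13,-0.155,0,0,3,-1,0.029,0.17,-0.155,0,0,4,-1]

```text
time: 16.75
tool_pos: [0.4931, 0.2137, 0.1739]
tcp_rot: [3.131, -0.247, -0.002]
wrist_force: [0.7, -0.7, -1.1]
width: 0.565
grip_force: 63.8
```

>>> jog_arm:
  deltas: [0.006,0.042,0,0,0,1,-1,0.012,0.083,0,0,0,2,-1,0.018,0.125,0,0,0,3,-1,0.024,0.166,0,0,0,4,-1,0.03,0.205,0,0,0,4,-1,0.03,0.24,0,0,0,4,-1,0.03,0.25,0,0,0,4,-1,0.03,0.25,0,0,0,4,-1]

```text
time: 17.55
tool_pos: [0.4835, -0.0372, 0.1738]
tcp_rot: [-3.121, 0.361, 0.003]
wrist_force: [0.3, -0.7, -1.6]
width: 0.571
grip_force: 63.8
```

```bash
python3 -c "
from h import *
to(.5125,-.0395,.0965,-13.2)
c=snap('wrist','w6'); print(readout.read_state()['wrist_force'])
st=readout.read_state();A=rot(st['tcp_rot']);p=st['tool_pos']
for z in (.0205,.0025):print(proj(c,[p+A@[s,t,z] for s,t in ((.12,-.025),(.12,.025),(0.05,.025))]).round(1).tolist())"
```

```text
t 17.6 tcp [ 0.4835 -0.0372  0.1738] yaw -13.2 q [-0.13 -0.04  2.08  0.    1.1   1.67] | shift [ 0.0289 -0.0044  0.0773] turn [-0.   0.1  0. ]
[-0.67820444  0.73354388 -1.57352805]
[[200.4, 14.4], [309.3, 14.1], [303.1, 163.6]]
[[191.7, 1.1], [317.2, 0.7], [309.1, 171.5]]
```

View pics/w6.png

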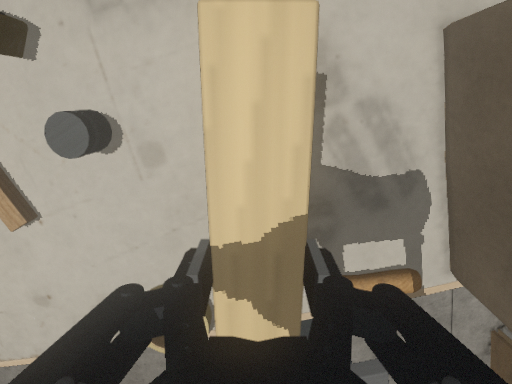

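Plank is held straight, edges at columns 198–319. Shift and lower.

>>> jog_arm:
  deltas: [0.015,-0.003,0,0,0,0,-1,0.029,-0.005,0,0,0,0,-1,0.029,-0.005,0.03,0,0,0,-1,0.029,-0.005,0.055,0,0,0,-1,0.029,-0.005,0.068,0,0,0,-1,0.029,-0.005,0.073,0,0,0,-1,0.029,-0.005,0.073,0,0,0,-1,0.029,-0.005,0.073,0,0,0,-1]

```text
time: 18.4
tool_pos: [0.5149, -0.0377, 0.1028]
tcp_rot: [-3.121, 0.355, -0.003]
wrist_force: [0.5, 0.2, -1.1]
width: 0.569
grip_force: 63.7
```

```bash
python3 -c "
from h import *
to(.5125,-.0395,.0965,-13.2); print(readout.read_state()['wrist_force'])"
```

```text
t 18.4 tcp [ 0.5149 -0.0377  0.1028] yaw -13.0 q [-0.12  0.1   2.08  0.    0.95  1.68] | shift [-0.002   0.0023  0.0063] turn [-0.  -0.1  0.2]
[ 0.46541157  0.16420905 -1.14846781]
```

>>> jog_arm:
  deltas: [-0.002,0.002,0.002,0,0,0,-1,-0.002,0.002,0.004,0,0,0,-1,-0.002,0.002,0.005,0,0,0,-1,-0.002,0.002,0.006,0,0,0,-1,-0.002,0.002,0.006,0,0,0,-1]

```text
time: 18.9
tool_pos: [0.5116, -0.0395, 0.0964]
tcp_rot: [3.121, -0.356, 0.0]
wrist_force: [-1.5, -0.2, 3.4]
width: 0.569
grip_force: 64.2
```

>>> jog_arm:
  deltas: [0,0,0.0005,0,0,0,-1,0,0,0.0005,0,0,0,0,0,0,0.0005,0,0,0,0.5,0,0,0.0005,0,0,0,1,0,0,0.0005,0,0,0,1,0,0,-0.03,0,0,0,1,0,0,-0.08,0,0,0,1,0,0,-0.12,0,0,0,1]

```text
time: 19.7
tool_pos: [0.5115, -0.0393, 0.2173]
tcp_rot: [-3.121, 0.356, 0.0]
wrist_force: [1.3, 0.2, 0.8]
width: 0.999
grip_force: 0.0
```

>>> jog_arm:
  deltas: [-0.03,-0.02,0,0,0,0,1,-0.05,-0.04,0,0,0,0,1,-0.05,-0.04,0,0,0,0,1,-0.05,-0.04,0,0,0,0,1]

```text
time: 20.1
tool_pos: [0.4717, 0.0111, 0.2158]
tcp_rot: [3.121, -0.354, 0.001]
wrist_force: [0.5, 0.4, 0.5]
width: 1.0
grip_force: 0.0
```

```bash
python3 -c "
from h import *
to(.5412,.2531,.12,15)
c=snap('wrist','w7'); print(proj(c,[[.4304,-.0199,.01],[.5921,-.0575,.034]]).round(1).tolist())
a=np.radians(-13.2);u=np.array([np.cos(a),np.sin(a)]);v=np.array([-u[1],u[0]])
print(proj(c,[[*(np.array([.5125,-.0395])+.12*sx*u+.025*sy*v),.094] for sx,sy in ((1,1),(1,-1),(-1,-1),(-1,1))]).round(1).tolist())"
```

```text
t 20.1 tcp [0.4717 0.0111 0.2158] yaw -12.9 q [-0.03 -0.1   2.06 -0.    1.18  1.77] | shift [ 0.0135 -0.2514  0.0957] turn [  0.   -0.  -27.9]
[[289.4, 199.3], [297.7, 49.3]]
[[278.2, -19.2], [343.4, -17.7], [322.1, 260.0], [272.3, 260.0]]
```

View pics/w7.png

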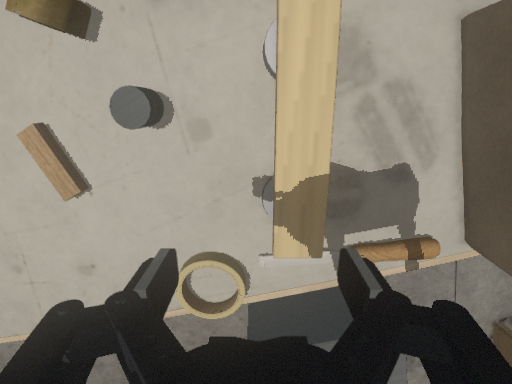

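Plank lies across both blocks, its near corners (273,258),(324,258) being 2 px from prediction. On to the offcut.

>>> jog_arm:
  deltas: [0.002,-0.045,0,0,0,-5,1,0.004,-0.09,0,0,0,-10,1,0.006,-0.135,0,0,0,-15,1,0.008,-0.18,0,0,0,-20,1,0.011,-0.22,0,0,0,-25,1,0.0135,-0.2514,0.01,0,0,-28,1,0.0135,-0.2514,0.05,0,0,-28,1,0.0135,-0.2514,0.08,0,0,-28,1]

```text
time: 20.95
tool_pos: [0.5426, 0.2535, 0.134]
tcp_rot: [3.114, 0.411, 0.0]
wrist_force: [-0.3, 0.6, -1.4]
width: 0.999
grip_force: 0.0
```

>>> jog_arm:
  deltas: [0,0,0,0,0,0,1,0,0,0,0,0,0,1,0,0,0,0,0,0,1]

```text
time: 21.25
tool_pos: [0.5433, 0.2528, 0.1377]
tcp_rot: [-3.114, -0.408, -0.005]
wrist_force: [-0.2, 0.2, 0.6]
width: 0.999
grip_force: 0.0
```

```bash
python3 -c "
from h import *
to(.5412,.2531,.021,15)
c=snap('wrist','w8')
a=np.radians(15);u=np.array([np.cos(a),np.sin(a)]);v=np.array([-u[1],u[0]])
print(proj(c,[[*(np.array([.5412,.2531])+.0475*sx*u+.014*sy*v),.019] for sx,sy in ((1,1),(1,-1),(-1,-1),(-1,1))]).round(1).tolist())
crop('w8','w8c',180,80,150,150,4)"
```

```text
t 21.2 tcp [0.5433 0.2528 0.1377] yaw 14.9 q [ 0.39  0.21  1.88 -0.    1.04  1.7 ] | shift [-0.0023 -0.0008  0.1167] turn [-0.  -0.2 -0.1]
[[240.4, 145.9], [272.8, 145.9], [271.3, 244.6], [242.4, 244.6]]
```

View pics/w8c.png

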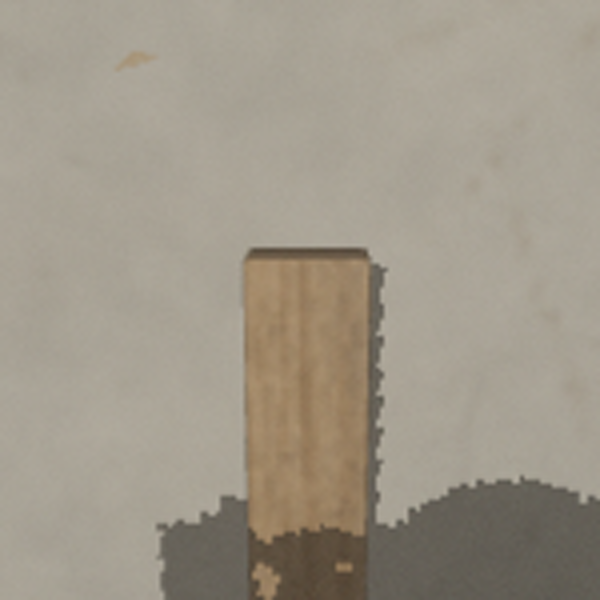

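Offcut is straight in the jaws, top edge at native (241–272, 144.7), 1 px from prediction.

>>> jog_arm:
  deltas: [-0.001,-0.0005,0.04,0,0,0,1,-0.001,-0.0005,0.08,0,0,0,1,-0.001,-0.0005,0.1,0,0,0,1,-0.001,-0.0005,0.11,0,0,0,1,-0.001,-0.0005,0.115,0,0,0,1,-0.001,-0.0005,0.115,0,0,0,1,-0.001,-0.0005,0.115,0,0,0,1]

```text
time: 22.0
tool_pos: [0.542, 0.2536, 0.0227]
tcp_rot: [-3.114, -0.409, -0.005]
wrist_force: [-0.9, 0.2, 0.2]
width: 1.005
grip_force: 0.0
```

```bash
python3 -c "
from h import *
to(.542,.2533,.022,15); print(readout.read_state()['wrist_force'])"
```

```text
t 22.0 tcp [0.542  0.2536 0.0227] yaw 15.0 q [0.4  0.35 1.95 0.   0.84 1.71] | shift [-0.      0.0003  0.0007] turn [-0.  -0.2 -0. ]
[-0.87548755  0.1900912   0.240566  ]
```

>>> jog_arm:
  deltas: [0,0,0,0,0,0,0.3,0,0,0,0,0,0,-0.2,0,0,0,0,0,0,-1,0,0,0,0,0,0,-1,0,0,0,0,0,0,-1,0,0,0,0,0,0,-1,0,0,0,0,0,0,-1,0,0,0,0,0,0,-1]
  squeeze: 40

```text
time: 22.8
tool_pos: [0.5408, 0.2532, 0.0212]
tcp_rot: [-3.115, -0.41, -0.001]
wrist_force: [0.1, 0.3, 3.9]
width: 0.319
grip_force: 41.0
```

```bash
python3 -c "
from h import *
to(.5138,-.0408,.2,-13.2); print(readout.read_state()['width'])"
```

```text
t 22.8 tcp [0.5408 0.2532 0.0212] yaw 15.0 q [0.4  0.35 1.95 0.   0.84 1.71] | shift [-0.102   0.277  -0.1789] turn [-0.  -0.  28.2]
0.31878094847310395
```

>>> jog_arm:
  deltas: [0,0,-0.03,0,0,0,-1,0,0,-0.08,0,0,0,-1,0,0.005,-0.13,0,0,2,-1,-0.015,0.04,-0.145,0,0,7,-1,-0.031,0.085,-0.145,0,0,12,-1,-0.047,0.128,-0.145,0,0,17,-1,-0.063,0.171,-0.145,0,0,22,-1,-0.079,0.214,-0.145,0,0,27,-1]

```text
time: 23.6
tool_pos: [0.5182, 0.0242, 0.165]
tcp_rot: [3.124, -0.333, -0.002]
wrist_force: [0.5, 0.0, -0.4]
width: 0.313
grip_force: 40.4
```

```bash
python3 -c "
from h import *
to(.513,-.0406,.16,-13.2)"
```

```text
t 23.6 tcp [0.5182 0.0242 0.165 ] yaw -12.2 q [-0.    0.04  2.02 -0.    1.08  1.78] | shift [0.0086 0.0645 0.005 ] turn [0.  0.1 1. ]
```

>>> jog_arm:
  deltas: [0.004,0.03,0,0,0,1,-1,0.0086,0.0645,0,0,0,1,-1,0.0086,0.0645,0,0,0,1,-1,0.0086,0.0645,0.02,0,0,1,-1,0.0086,0.0645,0.035,0,0,1,-1,0.0086,0.0645,0.045,0,0,1,-1,0.0086,0.0645,0.045,0,0,1,-1]

```text
time: 24.3
tool_pos: [0.5124, -0.0382, 0.1182]
tcp_rot: [-3.121, 0.355, 0.008]
wrist_force: [0.3, 0.5, -0.8]
width: 0.319
grip_force: 40.4
```

```bash
python3 -c "
from h import *
to(.513,-.0406,.1152,-13.2);print(readout.read_state()['wrist_force'])"
```

```text
t 24.3 tcp [ 0.5124 -0.0382  0.1182] yaw -13.0 q [-0.12  0.08  2.07  0.    0.99  1.67] | shift [0.0011 0.0022 0.003 ] turn [0.  0.3 0.2]
[ 0.2656873   0.50638144 -0.83384301]
```

>>> jog_arm:
  deltas: [0.001,0.002,0.001,0,0,0,-1,0.001,0.002,0.002,0,0,0,-1,0.001,0.002,0.003,0,0,0,-1,0.001,0.002,0.003,0,0,0,-1,0.001,0.002,0.003,0,0,0,-1]

```text
time: 24.8
tool_pos: [0.5152, -0.0412, 0.1182]
tcp_rot: [3.121, -0.356, 0.001]
wrist_force: [-0.3, 0.5, -1.1]
width: 0.311
grip_force: 40.4
```

>>> jog_arm:
  deltas: [-0.001,0,0.001,0,0,0,-1,-0.001,0,0.002,0,0,0,-1,-0.001,0,0.003,0,0,0,-1,-0.001,0,0.003,0,0,0,-1]

```text
time: 25.2
tool_pos: [0.514, -0.041, 0.1152]
tcp_rot: [-3.121, 0.356, 0.0]
wrist_force: [-2.6, 0.5, 3.3]
width: 0.317
grip_force: 40.9
```

>>> jog_arm:
  deltas: [0,0,0,0,0,0,0,0,0,0,0,0,0,0.4,0,0,0,0,0,0,1,0,0,0,0,0,0,1,0,0,-0.03,0,0,0,1,0,0,-0.08,0,0,0,1,-0.04,-0.03,-0.1,0,0,0,1,-0.07,-0.06,-0.1,0,0,0,1]

```text
time: 26.0
tool_pos: [0.4616, 0.0333, 0.2192]
tcp_rot: [-3.12, 0.361, -0.012]
wrist_force: [0.4, 1.3, 0.1]
width: 1.001
grip_force: 0.0
```

>>> jog_arm:
  deltas: [0,-0.02,0,0,0,0,1,0,-0.02,0,0,0,0,1,0,-0.02,0,0,0,0,1,0,-0.02,0,0,0,0,1]

```text
time: 26.4
tool_pos: [0.4639, 0.052, 0.2145]
tcp_rot: [3.121, -0.357, -0.001]
wrist_force: [-0.6, -0.6, 0.4]
width: 1.001
grip_force: 0.0
```

```bash
python3 -c "
from h import *
to(.5743,.121,.15,-13.2)
c=snap('wrist','w9'); print(proj(c,[[.5743,.121,.044]]).round(1).tolist())
for o,l,w,z in (((.5138,-.0408),.12,.025,.094),((.5138,-.0408),.0475,.014,.113)):
  a=np.radians(-13.2);u=np.array([np.cos(a),np.sin(a)]);v=np.array([-u[1],u[0]])
  print(proj(c,[[*(np.array(o)+l*sx*u+w*sy*v),z] for sx,sy in ((1,1),(1,-1),(-1,-1),(-1,1))]).round(1).tolist())
crop('w9','w9c',120,0,260,200,3)"
```

```text
t 26.4 tcp [0.4639 0.052  0.2145] yaw -13.0 q [ 0.06 -0.11  2.07 -0.    1.18  1.86] | shift [ 0.092  -0.0921  0.0644] turn [0.  0.  0.2]
[[165.4, 92.0]]
[[330.5, -46.3], [395.6, -43.1], [363.2, 243.7], [312.7, 243.9]]
[[345.8, 52.5], [382.8, 53.5], [368.8, 177.0], [335.7, 176.8]]
```

View pics/w9c.png

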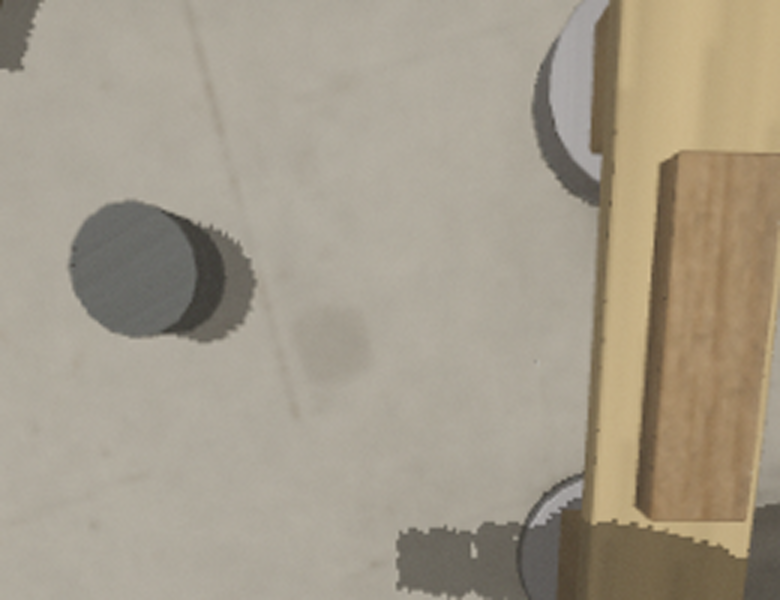

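Offcut sits centred on the plank (corners within 3 px of prediction); weight top centre at native (164.5,89.7), giving about (0.577,0.121).

>>> jog_arm:
  deltas: [0.033,-0.033,0,0,0,0,1,0.066,-0.066,0,0,0,0,1,0.0946,-0.093,0,0,0,0,1,0.0946,-0.093,0.03,0,0,0,1,0.0946,-0.093,0.07,0,0,0,1,0.0946,-0.093,0.11,0,0,0,1,0.0946,-0.093,0.11,0,0,0,1,0.0946,-0.093,0.11,0,0,0,1]

```text
time: 27.25
tool_pos: [0.5764, 0.1211, 0.104]
tcp_rot: [3.12, -0.358, -0.004]
wrist_force: [0.4, 0.2, 0.8]
width: 0.998
grip_force: 0.0
```

```bash
python3 -c "
from h import *
to(.577,.1213,.024,-13.2)"
```

```text
t 27.2 tcp [0.5764 0.1211 0.104 ] yaw -13.1 q [ 0.16  0.23  1.92 -0.    0.99  1.96] | shift [ 0.0007 -0.0004  0.08  ] turn [0.1 0.2 0.1]
```

>>> jog_arm:
  deltas: [0.0007,0,0.03,0,0,0,1,0.0007,0,0.055,0,0,0,1,0.0007,0,0.07,0,0,0,1,0.0007,0,0.078,0,0,0,1,0.0007,0,0.079,0,0,0,1,0.0007,0,0.079,0,0,0,1,0.0007,0,0.079,0,0,0,0.3]
  squeeze: 80

```text
time: 27.95
tool_pos: [0.5789, 0.1221, 0.0273]
tcp_rot: [-3.121, 0.356, -0.004]
wrist_force: [0.8, 0.5, 0.3]
width: 0.86
grip_force: 0.0
```

>>> jog_arm:
  deltas: [0,0,0,0,0,0,-1,0,0,0,0,0,0,-1,0,0,0,0,0,0,-1,0,0,0,0,0,0,-1,0,0,0,0,0,0,-1,0,0,0,0,0,0,-1]

```text
time: 28.55
tool_pos: [0.5785, 0.122, 0.027]
tcp_rot: [-3.121, 0.356, -0.003]
wrist_force: [-1.0, -0.7, 5.4]
width: 0.492
grip_force: 81.5
```

```bash
python3 -c "
from h import *
to(.516,-.0418,.2,-13.2)"
```

```text
t 28.6 tcp [0.5785 0.122  0.027 ] yaw -13.0 q [ 0.17  0.33  1.96 -0.    0.84  1.96] | shift [-0.0238  0.1735 -0.1731] turn [-0.  -0.1  0.2]
```

>>> jog_arm:
  deltas: [0,0,-0.03,0,0,0,-1,0,0,-0.075,0,0,0,-1,0,0,-0.12,0,0,0,-1,0,0.005,-0.16,0,0,0,-1,-0.005,0.045,-0.16,0,0,0,-1,-0.01,0.09,-0.16,0,0,0,-1,-0.015,0.135,-0.16,0,0,0,-1,-0.022,0.173,-0.16,0,0,0,-1]

```text
time: 29.35
tool_pos: [0.5153, -0.0433, 0.1846]
tcp_rot: [3.121, -0.356, -0.003]
wrist_force: [0.2, -0.1, -3.7]
width: 0.488
grip_force: 82.6
```

>>> jog_arm:
  deltas: [0,0,0,0,0,0,-1,0,0,0,0,0,0,-1,0,0,0,0,0,0,-1]

```text
time: 29.65
tool_pos: [0.5171, -0.0411, 0.1852]
tcp_rot: [-3.121, 0.356, 0.001]
wrist_force: [-0.3, -0.1, -3.9]
width: 0.491
grip_force: 82.8
```

```bash
python3 -c "
from h import *
to(.5175,-.0421,.140,-13.2);print(readout.read_state()['wrist_force'])
c=snap('wrist','w10')
cv2.imwrite('pics/w10c.png',c['color'])
st=readout.read_state();A=rot(st['tcp_rot']);p=st['tool_pos']
for o in (-.004,-.0015,.001): print(o,'bottom front',proj(c,p+A@[.022+o,0,.027]).round(1).tolist(),'top rear/front',proj(c,[p+A@[k*.022+o,0,-.017] for k in(-1,1)]).round(1).tolist())
a=np.radians(-13.2);u=np.array([np.cos(a),np.sin(a),0])
print('offcut far/near',proj(c,[np.array([.516,-.0418,.113])+k*.0475*u for k in (1,-1)]).round(1).tolist())"
```

```text
t 29.6 tcp [ 0.5171 -0.0411  0.1852] yaw -13.0 q [-0.13  0.02  2.    0.    1.12  1.67] | shift [0.0007 0.0009 0.0452] turn [-0.   0.1  0.2]
[-0.27281093 -0.12282108 -3.8526794 ]
-0.004 bottom front [[257.2, 215.4]] top rear/front [[257.2, 333.0], [257.0, 254.0]]
-0.0015 bottom front [[257.2, 211.4]] top rear/front [[257.2, 329.0], [257.0, 248.9]]
0.001 bottom front [[257.2, 207.4]] top rear/front [[257.2, 325.0], [257.0, 243.7]]
offcut far/near [[259.3, 153.3], [258.8, 270.1]]
```

View pics/w10c.png

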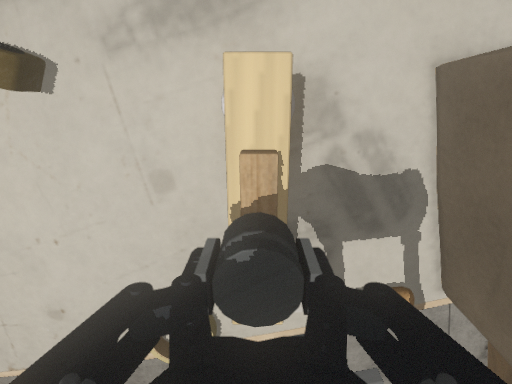

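Weight hangs upright in line with the offcut (far edge row 152, column 260). Lower it.

>>> jog_arm:
  deltas: [0.0005,0.001,0.015,0,0,0,-1,0.0005,0.001,0.03,0,0,0,-1,0.0005,0.001,0.038,0,0,0,-1,0.0005,0.001,0.042,0,0,0,-1,0.0005,0.001,0.042,0,0,0,-1,0.0005,0.001,0.042,0,0,0,-1]

```text
time: 30.3
tool_pos: [0.5177, -0.0428, 0.1438]
tcp_rot: [-3.121, 0.356, -0.0]
wrist_force: [-0.3, -0.6, -3.0]
width: 0.493
grip_force: 82.8
```

>>> jog_arm:
  deltas: [0,0,0.001,0,0,0,-1,0,0,0.002,0,0,0,-1,0,0,0.002,0,0,0,-1,0,0,0.002,0,0,0,-1]

```text
time: 30.7
tool_pos: [0.5176, -0.0429, 0.142]
tcp_rot: [-3.121, 0.356, -0.001]
wrist_force: [-0.0, 0.2, -4.3]
width: 0.49
grip_force: 82.8
```

>>> jog_arm:
  deltas: [0,0,0.001,0,0,0,-1,0,0,0.002,0,0,0,-1,0,0,0.0025,0,0,0,-1,0,0,0.0025,0,0,0,-1]

```text
time: 31.1
tool_pos: [0.5176, -0.0429, 0.14]
tcp_rot: [3.121, -0.356, 0.0]
wrist_force: [-2.5, -0.0, 2.9]
width: 0.493
grip_force: 83.5
```

Contact (about 7 N change). Release and retreat upward.

>>> jog_arm:
  deltas: [0,0,0,0,0,0,0,0,0,0,0,0,0,0.4,0,0,0,0,0,0,1,0,0,0,0,0,0,1,0,0,-0.02,0,0,0,1,0,0,-0.06,0,0,0,1,0,0,-0.1,0,0,0,1,-0.03,-0.03,-0.13,0,0,0,1]

```text
time: 31.9
tool_pos: [0.4987, -0.0103, 0.2714]
tcp_rot: [3.12, -0.362, 0.009]
wrist_force: [1.4, 0.3, 0.2]
width: 1.004
grip_force: 0.0
```

>>> jog_arm:
  deltas: [-0.03,-0.03,0,0,0,0,1,-0.05,-0.06,0,0,0,0,1,-0.05,-0.06,0,0,0,0,1,-0.05,-0.06,0,0,0,0,1,-0.05,-0.06,0,0,0,0,1]

```text
time: 32.4
tool_pos: [0.461, 0.061, 0.2681]
tcp_rot: [3.121, -0.356, 0.0]
wrist_force: [0.0, 0.3, -0.0]
width: 1.0
grip_force: 0.0
```

```bash
python3 -c "
from h import *
c=snap('wrist','w11');s=snap('scene','s11');print(readout.read_state()['tool_pos'])
a=np.radians(-13.2);u=np.array([np.cos(a),np.sin(a)]);v=np.array([-u[1],u[0]]);o=np.array([.516,-.0418])
print(proj(c,[[*(o+.0475*sx*u+.014*sy*v),.113] for sx,sy in ((1,1),(1,-1),(-1,-1),(-1,1))]).round(1).tolist(),proj(c,[*o,.157]).round(1))
w=cv2.resize(c['color'][40:300,220:440],None,fx=2,fy=2);b=cv2.resize(s['color'][110:240,230:360],(400,400)); b=cv2.copyMakeBorder(b,0,w.shape[0]-400,0,0,0)
cv2.imwrite('pics/f.png',np.hstack([w,b[:,:350]]))"
```

```text
[0.46102175 0.06066386 0.26791614]
[[338.3, 54.3], [368.4, 55.0], [358.2, 156.9], [330.7, 156.7]] [[365.6 108.8]]
```

View pics/f.png

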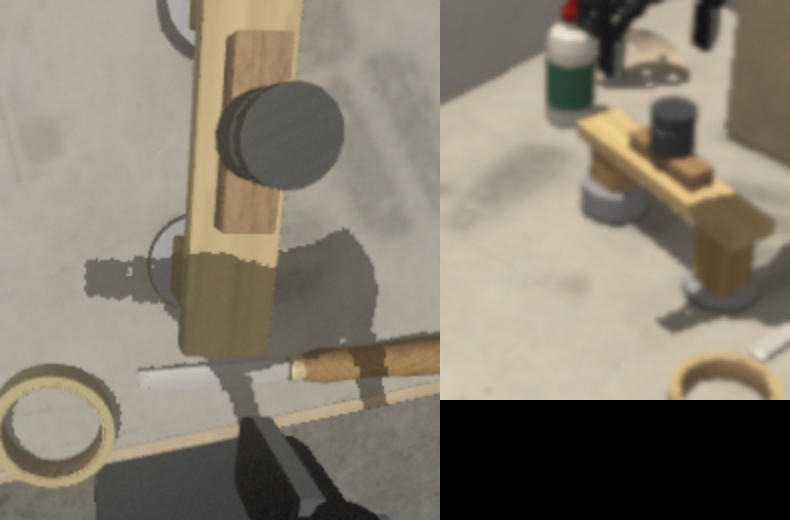

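The bridge stands as intended: the weight's top centre is at native (366,107) against (365.6,108.8) expected, and the offcut's end edges are within 1 px. Handing in.

```bash
python3 -c "
from h import *
print(finish_job())"
```

```text
the job is handed in; nothing more can be done
None
```

I set up the bridge and handed it in at about 32 s of the 106 s; the last pictures show each part within about 4 mm of its mark, and no verdict was returned.

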